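# Set the rotary fixture to its mark and start the clamp bolt

### The job

On the small rotary fixture, turn the dial by its knob until the long line on the dial meets the pointer. Then start the clamp bolt without cross-threading it: turn its wing backward (anticlockwise from above) until you feel it drop by one thread, then turn it forward (clockwise) about one full turn from there. Finish while holding the wing gripped between the fingers, bolt standing still, with the dial still on its mark; do not knock the wrench, the paint can or the masking roll about.

Things in the scene. Friction and masses are not known exactly. Their poses are not given: they have to be found in the camera images.
- fixture: heavy grey cast rotary fixture, fixed to the table, 96 x 236 mm. Origin at the centre of its underside, z up; its -x side faces the robot. On the left the round dial, axis at y = +62 mm; on the right the threaded boss with clamp strap and clamp bolt, axis at y = -66 mm; both axes vertical, at x = 0. The strap's top is 59 mm above the table; it reaches over the dial's rim.
- dial (a joint): angle of the dial (rad), growing clockwise seen from above; 0 when the long line meets the pointer. Stiff (about 0.06 N m), stays where it is left.
- dial_knob (a point): on the dial's axis, at the middle height of its round fluted black knob: 43 mm diameter, 32 mm tall, from 64 to 96 mm above the table; the point is 80 mm above it. The dark dial below it is 115 mm across, with its top at 46 mm.
- dial_line (a point): outer end of the one long white line (32 mm long) on top of the dial, 54 mm from its axis; the other ticks round the rim are 5 and 8 mm long.
- pointer (a point): tip of the steel pointer plate on the fixture's -x side, 60 mm from the dial's axis, 37 mm above the table.
- clamp_bolt: hand bolt standing in its hole, 28 mm right-hand thread of 8 mm pitch, flat upright wing on top. Origin on its axis, z up, x along the wing. Wing 60 mm long (x), 10 mm thick (y), 104 to 136 mm above the origin; below it, from 94 to 104 mm, a collar of 33 mm diameter. The origin's height above the table is joint bolt_lift. The bolt is guided upright and cannot be drawn out. 280 g.
- bolt_wing (a point): on the bolt's axis, in the wing, 126 mm above the bolt's origin, 10 mm under the wing's top: where to grip (the collar is 22 mm below).
- bolt_turn (a joint): angle of the bolt (rad), growing clockwise seen from above, which screws it in. It turns easily (about 0.02 N m) and stays where it is left.
- bolt_lift (a joint): height of the bolt (m), 0 on the topmost edge of the boss's thread, at the start 1 to 3 mm lower. Turned backward it rises to 0, then at one angle falls 8 mm by its weight, if it can slide between the fingers (a firm grip keeps it up). Turned forward from there it sinks 8 mm a turn and the thread keeps it down (1.5 mm of play).
- wrench: steel combination wrench, 170 x 33 x 9 mm, lying near the fixture; origin at the centre of its underside; bystander.
- paint_can: small paint can, 60 mm diameter, 75 mm tall; origin at the centre of its underside; bystander.
- masking_roll: roll of masking tape lying flat, 94 mm diameter, 25 mm tall; origin at the centre of its underside; bystander.

How it is judged:
By the outcome, as a careful person would: the job done as asked, in the order asked, and still so for the second after the job is handed in, while the arm keeps its last pose, push and grip.
It also fails if it takes over 72 s, if anything falls off the work surface, if the arm or the gripper's body presses on something with over 40 N, if the wrist force passes 120 N, or if a joint passes its speed limit or range.

### The arm

A 6-joint arm with a two-finger parallel gripper is mounted at the origin on a cart in front of the work surface, level with it; the furniture and walls round the work are solid. World frame = base frame: x ahead of the robot, y to its left, z up, the work surface at z = 0. Lengths are in m, angles in rad, forces in N, time in s.
With the tool pointing down it reaches from about 0.35 to 0.925 m from the base axis. Payload 6.4 kg.
Tool frame: the origin (TCP) lies midway between the tips of the shut fingers; the grasp point (between the pads) lies 19 mm behind it; z points along the fingers, y is the line along which they close (so a half turn about z gives the same grasp; the last joint's range is limited). The gripper opens to 85 mm and grips with 20 to 120 N. Pads are 22 mm wide; open, the fingers measure 114 mm over their backs; the gripper's body (76 mm by 85 mm) begins 54 mm behind the grasp point. The pads swing forward as they close: fully open they stand 13 mm farther back than shut.
Start: joints at [0.966, 0.245, 1.558, -0, 1.339, -0.174], TCP at [0.271, 0.591, 0.231] pointing down, gripper open.
Joint ranges: [-3.13, 3.13], [-1.02, 2.26], [0.13, 2.54], [-0.95, 4.09], [0.21, 2.88], [-2.74, 2.74]. Speed limits (rad/s): [2.57, 2.57, 3.14, 3.14, 3.14, 3.14].

### API

Orientations are given as [roll, pitch, yaw] about the fixed x, y, z axes, in that order (R = Rz(yaw) Ry(pitch) Rx(roll)).
In Python, from rig import sense, read_camera, ticket, nets gives the robot as it stands.
- The arm moves only by the tool arm_command, never from a script. Its argument "deltas" is text: rows parted by semicolons, each of 5 numbers parted by spaces: the shift along the tool's x, y, z as a fraction of full scale, then the turn about the tool's z as a fraction of full scale, then the opening, from -1 (shut) to 1 (fully open). In form: tx ty tz turn gripper; .... A call has exactly 5 rows; each row shifts and turns the commanded pose from where the row before left it, along the tool's axes as they then stand; what a row does not reach is not made up. Full scale, the value 1, is 500 mm for a shift and 45 degrees for a turn. A row lasts 1/12 s, in which the tool goes at most 41.7 mm and 7.16 degrees, less where a joint would pass 70% of its speed; a pose out of reach is approached as far as the arm can. A call with a number of a shift or a turn outside -1 to 1 is refused whole. A call with a gripper value outside its range is refused whole. The fingers move at their own pace and stop on an object; "squeeze" is the grip in N (left out, the last holds). Time passes only in rows, so rows that do not move let the fingers close, or fill a call up. It gives the time, the measured TCP pose, the force, the opening and the grip force at its end, in the units of the state.
- sense(): the state, without advancing time (a new reading comes with each control period).
- read_camera(name): name is "scene" or "side" or "wrist"; returns a dict with "image" (384x512x3 uint8, red, green, blue), "z_map" (384x512 float32, m along the optical axis (not along the pixel's ray), 0 where there is no reading), "vfov" (degrees; the focal length in pixels is half the picture's height over the tangent of half this angle, whatever the lens; pixels are square), "cx", "cy" (the principal point, pixels), "rvec" (rotation vector, rad) and "tvec" (3), from world to camera coordinates, as OpenCV has them; the wrist camera has in their place "T_tool_cam" (4x4, takes a point from camera to tool coordinates, whose origin is the TCP and whose axes are the flange's). Camera axes: x right, y down, z forward; pixel columns grow to the right and rows downward; lengths in m; the calibration is good to about 2 mm. A picture is of the moment at which its call begins: read the wrist's pose just before it.
- ticket.sign_off(): hands the job in; it is judged then, once.
Trained networks look in a picture, given as the dict that the camera call returned (one of the last four; its "shot" number tells which), for a name from the list of things; names that differ only in an ending like _2 or _b are one class to them, and where a whole thing is asked for, a point or a joint stands for the part that bears it (a point fixed in the world has none). Each returns a list of dicts, best first, with "confidence" (0 to 1); they miss things now and then, are a little off and sometimes report something else, mostly with a low value. They report only what shows in the picture. A call takes as long as a camera call.
- nets.recognise(picture, thing): "extent" ([left, top, width, height] in pixels, round what is visible of it).
The state is a dict: "t": time; "joint_pos": joint angles; "qd": joint speeds; "effort": joint torques, N m; "ee_pos": TCP position; "eef_rot": TCP orientation; "wrist_force": force on the tool from outside, world axes, zero at the start; "ft_torque": the same for the moment, N m; "gripper_width": finger opening in m; "grip_force": force on a finger pad.
Only numpy, scipy, OpenCV 4.12 (cv2) and the standard library are available. Lean on these libraries where they do the work, as an engineer would, in place of code of your own. Each camera call takes 0.05 s, during which the arm holds its last target. There are 200 camera calls.

## Working session

There is one attempt and no reset: what is moved stays moved. The work goes in short steps, Python scripts to look and compute and a tool call to move; the robot and the scene stay as the last step left them, time stands still between calls to the robot, and variables do not carry over. Pictures are saved under pics/ and viewed, at most 10 in all, crops included, and the job is handed in when it is done.

Besides the shell and the picture viewer there is one more tool, called after "Request:" as a command line: name --argument value ..., lists and objects as JSON in quotes. arm_command: Moves the arm, as the interface text tells. Shift numbers are shares of 500 mm and turn numbers shares of 45 degrees, none past 1 either way. Its arguments: {"type":"object","properties":{"deltas":{"type":"string"},"squeeze":{"type":"number"}},"required":["deltas"]}

```bash
mkdir -p pics; cat > h.py <<'E'
import numpy as np,cv2
from rig import sense, read_camera, ticket, nets
from scipy.spatial.transform import Rotation as R
def save(p,n): cv2.imwrite('pics/'+n,cv2.cvtColor(p,cv2.COLOR_RGB2BGR))
def f(c): return 192/np.tan(np.radians(c['vfov'])/2)
def ext(c,s=None):
    "world->cam R,t"
    if 'rvec' in c: return cv2.Rodrigues(np.array(c['rvec'],float))[0],np.array(c['tvec'],float)
    T=np.eye(4);T[:3,:3]=R.from_euler('xyz',s['eef_rot']).as_matrix();T[:3,3]=s['ee_pos']
    W=np.linalg.inv(T@np.array(c['T_tool_cam']));return W[:3,:3],W[:3,3]
def ray(c,u,v,s=None):
    r,t=ext(c,s);d=np.array([(u-c['cx'])/f(c),(v-c['cy'])/f(c),1]);return -r.T@t,r.T@d
def onz(c,u,v,z,s=None):
    o,d=ray(c,u,v,s);return o+d*(z-o[2])/d[2]
def cloud(c,s=None):
    r,t=ext(c,s);v,u=np.mgrid[:384,:512];z=c['z_map']
    p=np.stack([(u-c['cx'])/f(c)*z,(v-c['cy'])/f(c)*z,z],-1);return (p-t)@r
def proj(c,P,s=None):
    r,t=ext(c,s);q=np.atleast_2d(P)@r.T+t;return q[:,:2]/q[:,2:]*f(c)+[c['cx'],c['cy']]
E
python3 - <<'E'
from h import *
s=sense();print(s)
a=read_camera('scene');b=read_camera('side');w=read_camera('wrist')
print(w['T_tool_cam'])
for n,c in (('scene',a),('side',b),('wrist',w)):
    P=cloud(c,s)
    for th in ['fixture','dial_knob','clamp_bolt','dial','wrench','paint_can','masking_roll']:
        for d in nets.recognise(c,th)[:1]:
            x,y,ww,h=d['extent'];u,v=int(x+ww/2),int(y+h/2)
            print(n,th,np.round(d['extent']),round(d['confidence'],2),P[min(v,383),min(u,511)].round(3))
save(np.vstack([np.hstack([cv2.resize(a['image'],(400,300)),cv2.resize(b['image'],(400,300))]),np.hstack([cv2.resize(w['image'],(400,300))]*2)]),'a.png')
np.savez('w.npz',**{k:v for k,v in a.items()})
E
```

```text
{'t': 0.0, 'joint_pos': array([ 9.65886801e-01,  2.45850591e-01,  1.55901718e+00,  5.02396258e-06,
        1.33869727e+00, -1.74112980e-01]), 'qd': array([-0.00124726,  0.00051736, -0.002398  ,  0.00223185, -0.00182981,
        0.0004835 ]), 'effort': array([ 1.23051501e-03, -4.29498303e+01, -3.26135731e+01, -1.37411149e-05,
        5.32375183e-03,  2.56381945e-06]), 'ee_pos': array([0.2711147 , 0.59014399, 0.23015526]), 'eef_rot': array([-3.13965094e+00, -3.46498143e-04,  2.71079461e+00]), 'wrist_force': array([ 0.47148596, -0.27861127, -0.41613665]), 'ft_torque': array([-0.01816153,  0.06067968,  0.00805246]), 'grip_force': 0.0, 'gripper_width': 0.08505411550364916}
[[-3.43138817e-04 -9.57575612e-01 -2.88181939e-01  7.32756862e-02]
 [ 9.99999359e-01 -6.39530411e-04  9.34340744e-04 -3.94890897e-04]
 [-1.07900302e-03 -2.88181434e-01  9.57575217e-01 -1.42517138e-01]
 [ 0.00000000e+00  0.00000000e+00  0.00000000e+00  1.00000000e+00]]
scene fixture [208. 193.  75.  80.] 0.85 [ 0.493 -0.048  0.061]
scene dial_knob [209. 190.  38.  42.] 0.76 [0.511 0.1   0.046]
scene clamp_bolt [244. 197.  24.  39.] 0.7 [ 0.51  -0.059  0.103]
scene dial [214. 191.  34.  37.] 0.73 [0.511 0.078 0.059]
scene paint_can [228. 176.  22.  22.] 0.84 [0.574 0.168 0.076]
scene masking_roll [271. 215.  38.  27.] 0.83 [0.653 0.025 0.001]
side fixture [241. 150.  73. 116.] 0.89 [0.524 0.08  0.096]
side dial_knob [249. 202.  57.  50.] 0.81 [0.522 0.094 0.065]
side clamp_bolt [282. 149.  14.  35.] 0.94 [ 0.509 -0.031  0.117]
side dial [248. 198.  60.  54.] 0.96 [0.522 0.095 0.068]
side wrench [281. 150.  14.  38.] 0.74 [ 0.511 -0.035  0.107]
side paint_can [218. 248.  37.  54.] 0.55 [0.578 0.228 0.07 ]
side masking_roll [203. 199.  41.  41.] 0.81 [ 0.643  0.007 -0.002]
```

View pics/a.png

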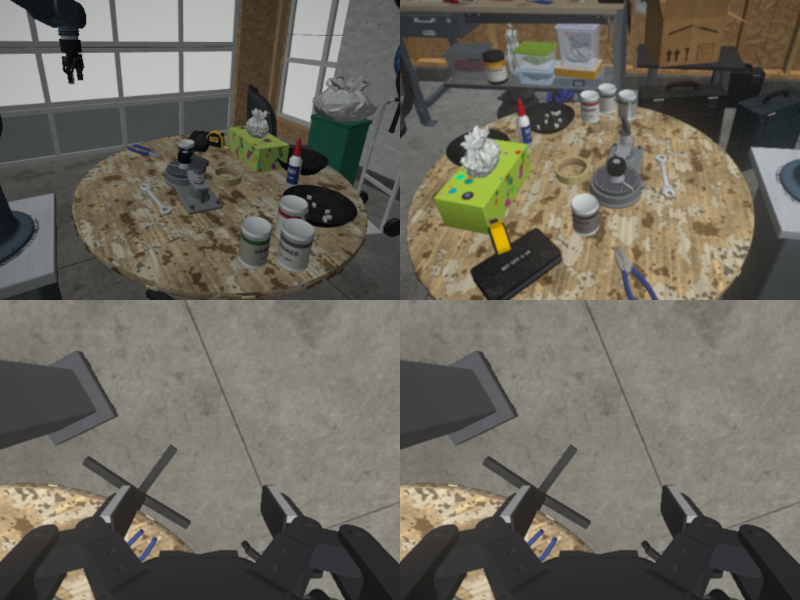

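Request:
arm_command --deltas "-0.062 -0.055 -0.0093 0 1;-0.062 -0.055 -0.0093 0 1;-0.062 -0.055 -0.0093 0 1;-0.062 -0.055 -0.0093 0 1;-0.062 -0.055 -0.0093 0 1"

```text
t: 1.62
ee_pos: [0.3551, 0.3994, 0.2548]
eef_rot: [3.141, 0.0, 2.712]
wrist_force: [1.4, 0.1, -0.3]
gripper_width: 0.0853
grip_force: 0.0
```

Request:
arm_command --deltas "-0.062 -0.055 -0.0093 0 1;-0.062 -0.055 -0.0093 0 1;-0.062 -0.055 -0.0093 0 1;-0.062 -0.055 -0.0093 0 1;-0.062 -0.055 -0.0093 0 1"

```text
t: 2.03
ee_pos: [0.4385, 0.2097, 0.2783]
eef_rot: [3.141, 0.001, 2.711]
wrist_force: [0.7, 0.7, -0.3]
gripper_width: 0.0851
grip_force: 0.0
```

Request:
arm_command --deltas "-0.062 -0.055 -0.0093 0 1;-0.062 -0.055 -0.0093 0 1;-0.062 -0.055 -0.0093 0 1;-0.062 -0.055 -0.0093 0 1;0 0 0 0 1"

```text
t: 2.45
ee_pos: [0.5073, 0.0542, 0.2976]
eef_rot: [-3.141, 0.004, 2.703]
wrist_force: [0.3, 0.3, 0.2]
gripper_width: 0.0853
grip_force: 0.0
```

```bash
python3 - <<'E'
from h import *
s=sense();print(s['t'],s['ee_pos'],s['eef_rot'],s['joint_pos'])
w=read_camera('wrist');P=cloud(w,s)
for th in ['fixture','dial_knob','clamp_bolt','dial','wrench','paint_can','masking_roll']:
    for d in nets.recognise(w,th)[:1]:
        x,y,ww,h=d['extent'];u,v=int(x+ww/2),int(y+h/2)
        print(th,np.round(d['extent']),round(d['confidence'],2),P[min(v,383),min(u,511)].round(3))
save(cv2.resize(w['image'],(768,576)),'b.png')
import pickle;pickle.dump((s,w),open('w1.pkl','wb'))
# knob top points by height
Z=P[...,2]
def cen(lo,hi,box):
    m=(Z>lo)&(Z<hi)&(w['z_map']>0)&(P[...,0]>box[0])&(P[...,0]<box[1])&(P[...,1]>box[2])&(P[...,1]<box[3])
    Q=P[m];print(lo,hi,len(Q),Q.mean(0).round(4),Q.min(0).round(3),Q.max(0).round(3)) if len(Q) else print('none')
    return Q
cen(.085,.105,(.4,.6,.03,.16));Q=cen(.11,.15,(.4,.6,-.12,.03))
if len(Q): print(np.linalg.svd(Q[:,:2]-Q[:,:2].mean(0),full_matrices=False)[1:])
E
```

```text
2.45 [0.50727903 0.05418876 0.29763574] [-3.1406412  0.0036258  2.7034281] [-0.11507757 -0.14108841  1.83813692 -0.00207071  1.4414083  -1.24744367]
fixture [154. 119. 157. 112.] 0.87 [0.511 0.017 0.059]
dial_knob [231. 126.  78.  75.] 0.63 [0.511 0.075 0.096]
clamp_bolt [161. 188.  37.  40.] 0.96 [ 0.506 -0.044  0.134]
dial [230. 126.  79.  75.] 0.71 [0.511 0.074 0.095]
wrench [149.  74.  96.  68.] 0.72 [0.403 0.006 0.008]
paint_can [336. 144.  57.  44.] 0.76 [0.573 0.19  0.074]
masking_roll [246. 212.  48.  52.] 0.61 [0.654 0.015 0.   ]
0.085 0.105 882 [0.5237 0.0735 0.095 ] [0.502 0.051 0.085] [0.548 0.096 0.099]
0.11 0.15 402 [ 0.5099 -0.0502  0.1313] [ 0.498 -0.081  0.11 ] [ 0.525 -0.025  0.136]
(array([0.33550599, 0.05906075]), array([[-0.32858129,  0.94447569],
       [-0.94447569, -0.32858129]]))
```

View pics/b.png

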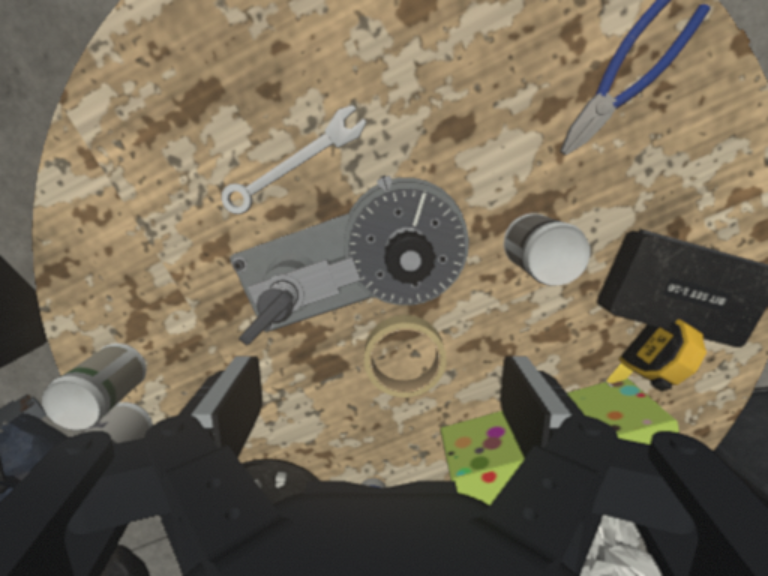

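```bash
python3 - <<'E'
from h import *
import pickle;s,w=pickle.load(open('w1.pkl','rb'));P=cloud(w,s);Z=P[...,2]
K=P[(Z>.093)&(Z<.099)&(abs(P[...,0]-.524)<.04)&(abs(P[...,1]-.0735)<.04)]
print('knob',cv2.minEnclosingCircle(K[:,:2].astype(np.float32)),K.mean(0))
B=P[(Z>.128)&(Z<.14)&(abs(P[...,0]-.51)<.06)&(abs(P[...,1]+.05)<.06)]
print('wing top',len(B),B.mean(0),cv2.minAreaRect(B[:,:2].astype(np.float32)*1000))
g=cv2.cvtColor(w['image'],cv2.COLOR_RGB2GRAY)
# fine crop
cr=w['image'][110:215,150:320];save(cv2.resize(cr,(680*8//8,420),interpolation=cv2.INTER_CUBIC),'c.png')
E
```

```text
knob ((0.5248224139213562, 0.07312372326850891), 0.021287495270371437) [0.52451275 0.0732824  0.09548654]
wing top 344 [ 0.51060846 -0.05118798  0.13292185] ((511.4869689941406, -53.588287353515625), (9.48884391784668, 56.496124267578125), 19.51675033569336)
```

View pics/c.png

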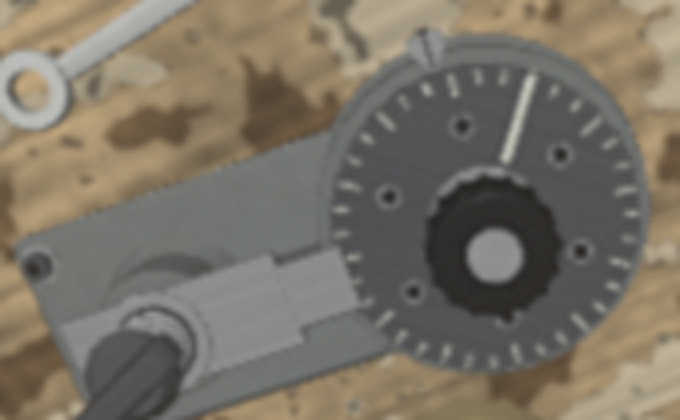

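```bash
python3 - <<'E'
from h import *
import pickle;s,w=pickle.load(open('w1.pkl','rb'));P=cloud(w,s)
k=np.array([.5248,.0731])
for n,u,v,z in (('line out',532,76,.046),('line in',506,160,.046),('ptr',432,65,.037)):
    q=onz(w,150+(u+.5)/4-.5,110+(v+.5)/4-.5,z,s)[:2]-k;print(n,q,np.hypot(*q),np.degrees(np.arctan2(q[1],q[0])))
c=P[110:215,150:320]
# strap top and fixture base edges
Z=P[...,2];S=P[(abs(Z-.059)<.003)&(P[...,1]<.06)&(P[...,1]>-.09)&(abs(P[...,0]-.52)<.06)]
print('strap',len(S),S.mean(0),cv2.minAreaRect((S[:,:2]*1000).astype(np.float32)))
W=P[(Z>.004)&(Z<.012)&(P[...,0]<.46)&(P[...,0]>.35)&(abs(P[...,1])<.15)]
print('wrench',W.min(0),W.max(0))
C=P[(Z>.07)&(Z<.08)&(abs(P[...,0]-.573)<.06)&(abs(P[...,1]-.19)<.06)]
print('can',cv2.minEnclosingCircle(C[:,:2].astype(np.float32)))
E
```

```text
line out [-0.04108178  0.03704431] 0.05531721019513844 137.95834981382473
line in [-0.01777757  0.01674044] 0.0244189353270369 136.7209925198727
ptr [-0.05898203  0.00647377] 0.05933624375631466 173.7363859067499
strap 1128 [ 0.51295701 -0.02225076  0.05911877] ((514.0498046875, -31.904834747314453), (107.24209594726562, 38.5997428894043), 84.32349395751953)
wrench [ 0.37859434 -0.10224453  0.00408252] [0.45997346 0.08680965 0.01175758]
can ((0.5830317735671997, 0.19677916169166565), 0.029817020520567894)
```

Request:
arm_command --deltas "-0.0156 0.049 0.05 0 1;0 0 0.075 0.14 1;0 0 0.075 0.14 1;0 0 0.075 0.14 1;0 0 0.075 0.14 1" --squeeze 60

```text
t: 3.27
ee_pos: [0.5218, 0.0801, 0.12]
eef_rot: [3.141, 0.001, 2.267]
wrist_force: [0.3, -0.8, -0.5]
gripper_width: 0.0854
grip_force: 0.0
```

Request:
arm_command --deltas "0 0 0 0.11 1;0 0 0 0 1;0 0 0 0 1;0 0 0 0 1;0 0 0 0 1"

```text
t: 3.68
ee_pos: [0.5234, 0.0792, 0.1232]
eef_rot: [3.139, 0.002, 2.186]
wrist_force: [-0.4, 0.5, -0.8]
gripper_width: 0.0855
grip_force: 0.0
```

```bash
cat >> h.py <<'E'
def to(s,P):
    "shift fractions in tool axes to bring TCP to P"
    return (R.from_euler('xyz',s['eef_rot']).as_matrix().T@(np.array(P)-s['ee_pos'])/.5).round(4)
E
python3 - <<'E'
from h import *
s=sense();print(s['ee_pos'],np.degrees(s['eef_rot']),s['joint_pos'][5],to(s,[.5248,.0731,.058]))
w=read_camera('wrist');P=cloud(w,s);Z=P[...,2]
K=P[(Z>.090)&(Z<.101)&(abs(P[...,0]-.524)<.04)&(abs(P[...,1]-.0735)<.04)]
if len(K): print('knob',cv2.minEnclosingCircle(K[:,:2].astype(np.float32)),K.mean(0))
save(w['image'],'d.png')
E
```

```text
[0.52342006 0.07920752 0.1231924 ] [1.79838956e+02 1.29985246e-01 1.25269948e+02] -0.6797342372334797 [-0.0113 -0.0052  0.1304]
knob ((0.5252842903137207, 0.07361429929733276), 0.022887244820594788) [0.52403096 0.07495091 0.0950848 ]
```

View pics/d.png

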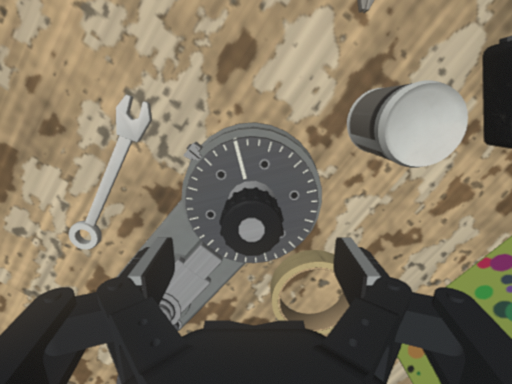

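```bash
python3 - <<'E'
from h import *
s=sense();w=read_camera('wrist')
k=np.array([.5252,.0734])
for n,u,v,z in (('line out',236,140,.046),('line in',245,180,.046),('ptr',200,155,.037),('knob',251,230,.096)):
    q=onz(w,u,v,z,s)[:2]-k;print(n,q,np.hypot(*q),np.degrees(np.arctan2(q[1],q[0])))
print(to(s,[.525,.0733,.058]))
E
```

```text
line out [-0.0416764   0.03763955] 0.056157443920267225 137.91360290761662
line in [-0.01705307  0.01467764] 0.022499784127460214 139.28128417626297
ptr [-0.05932556  0.00864757] 0.059952504469882414 171.706703985284
knob [-3.51870282e-05 -3.27398990e-04] 0.00032928441483872435 -96.13428645728675
[-0.0112 -0.0042  0.1301]
```

Request:
arm_command --deltas "-0.0112 -0.0042 0.02 0 1;0 0 0.04 0 1;0 0 0.04 0 1;0 0 0.03 0 1;0 0 0 0 1"

```text
t: 4.2
ee_pos: [0.5209, 0.0729, 0.0527]
eef_rot: [-3.136, -0.004, 2.184]
wrist_force: [0.0, -0.3, -0.6]
gripper_width: 0.0853
grip_force: 0.0
```

Request:
arm_command --deltas "0 0 0 0 -1;0 0 0 0 -1;0 0 0 0 -1;0 0 0 0 -1;0 0 0 0 -1" --squeeze 50

```text
t: 4.62
ee_pos: [0.5254, 0.0735, 0.058]
eef_rot: [3.138, 0.002, 2.184]
wrist_force: [4.1, 4.0, 2.5]
gripper_width: 0.0423
grip_force: 52.9
```

Request:
arm_command --deltas "0 0 0 0 -1;0 0 0 0 -1;0 0 0 0 -1;0 0 0 0 -1;0 0 0 0 -1"

```text
t: 5.03
ee_pos: [0.5254, 0.0735, 0.058]
eef_rot: [3.138, 0.002, 2.184]
wrist_force: [2.7, 3.5, 5.7]
gripper_width: 0.042
grip_force: 53.3
```

Request:
arm_command --deltas "0 0 0 -0.14 -1;0 0 0 -0.14 -1;0 0 0 -0.14 -1;0 0 0 -0.14 -1;0 0 0 -0.14 -1"

```text
t: 5.45
ee_pos: [0.5254, 0.0735, 0.058]
eef_rot: [3.139, 0.003, 2.739]
wrist_force: [3.0, 2.6, 7.3]
gripper_width: 0.0418
grip_force: 53.3
```

Request:
arm_command --deltas "0 0 0 -0.08 -1;0 0 0 0 -1;0 0 0 0 -1;0 0 0 0 -1;0 0 0 0 -1"

```text
t: 5.87
ee_pos: [0.5254, 0.0735, 0.058]
eef_rot: [3.14, 0.004, 2.797]
wrist_force: [2.9, 3.0, 6.0]
gripper_width: 0.0419
grip_force: 53.3
```

```bash
python3 - <<'E'
from h import *
s=sense();print(s['ee_pos'],np.degrees(s['eef_rot']),s['ft_torque'],s['wrist_force']);w=read_camera('wrist')
import pickle;pickle.dump((s,w),open('w2.pkl','wb'))
p=proj(w,[[.466,.08,.04]],s)[0].astype(int);print(p)
x,y=max(p[0]-60,0),max(p[1]-45,0)
print(x,y);save(cv2.resize(w['image'][y:y+90,x:x+120],(800,600),interpolation=cv2.INTER_CUBIC),'e.png')
E
```

```text
[0.5254112  0.07352316 0.05799708] [179.88332839   0.2064815  160.26418637] [ 0.76511524 -0.38495992  0.07155004] [2.85714195 3.0099313  6.00631772]
[230 135]
170 90
```

View pics/e.png

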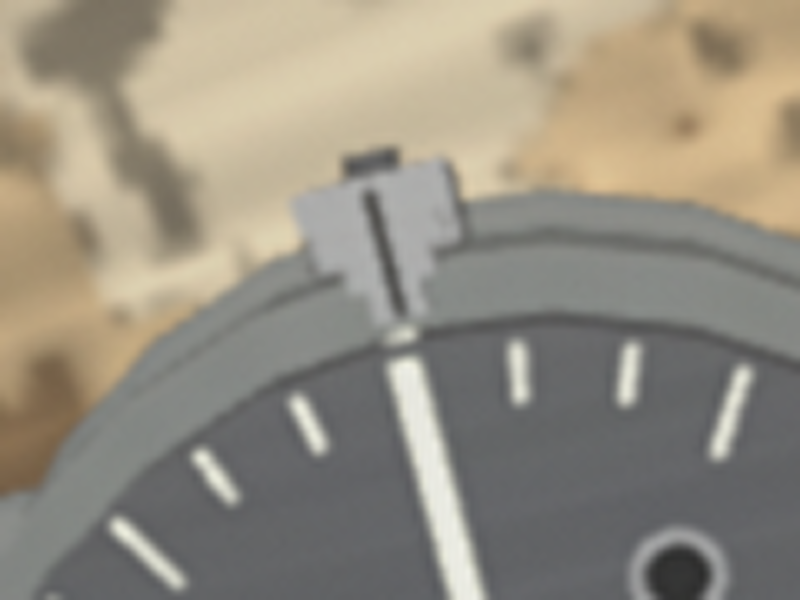

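```bash
python3 - <<'E'
from h import *
import pickle;s,w=pickle.load(open('w2.pkl','rb'))
k=np.array([.5253,.0735])
for n,u,v,z in (('line out',404,360,.046),('line in',467,600,.046),('line mid',432,478,.046),('ptrtip',403,325,.037),('ptr groove',371,192,.037),('side mark',402,335,.040)):
    q=onz(w,170+(u+.5)*.15-.5,90+(v+.5)*.15-.5,z,s)[:2]-k;print(n,np.hypot(*q),np.degrees(np.arctan2(q[1],q[0])))
E
```

```text
line out 0.05589092937966221 174.16903699661452
line in 0.03436209159779392 174.47458756049943
line mid 0.04557950971119286 174.59238071029793
ptrtip 0.05796992954988185 174.43023285125824
ptr groove 0.06966965774150952 174.11383056931973
side mark 0.05741107896820577 174.42760717743516
```

Request:
arm_command --deltas "0 0 0 0 1;0 0 0 0 1;0 0 0 0 1;0 0 0 0 1;0 0 0 0 1"

```text
t: 6.33
ee_pos: [0.5231, 0.0731, 0.0559]
eef_rot: [-3.141, -0.001, 2.797]
wrist_force: [-0.1, 0.3, -1.1]
gripper_width: 0.0853
grip_force: 0.0
```

Request:
arm_command --deltas "0 0 -0.05 0 1;0 0 -0.08 0 1;0 0 -0.08 0 1;0 0 -0.05 0 1;0 0 0 0 1"

```text
t: 6.75
ee_pos: [0.5274, 0.0729, 0.1933]
eef_rot: [3.139, 0.012, 2.797]
wrist_force: [0.9, 0.7, 0.4]
gripper_width: 0.0858
grip_force: 0.0
```

```bash
python3 - <<'E'
from h import *
s=sense();w=read_camera('wrist')
import pickle;pickle.dump((s,w),open('w3.pkl','wb'))
P=cloud(w,s);Z=P[...,2];print(s['ee_pos'],np.degrees(s['eef_rot']),s['joint_pos'][[0,5]],s['gripper_width'])
B=P[(Z>.128)&(Z<.142)&(abs(P[...,0]-.51)<.06)&(abs(P[...,1]+.05)<.06)]
if len(B)>5: print('wing top',len(B),B.mean(0),cv2.minAreaRect(B[:,:2].astype(np.float32)*1000),np.median(B[:,2]))
print(to(s,[.512,-.0537,.19]))
# dial check: polar unwarp of the dial at z=.046 to find the bright line
k=np.array([.5253,.0735]);g=cv2.cvtColor(w['image'],cv2.COLOR_RGB2GRAY).astype(np.float32)
A=np.radians(np.arange(160,190,.25));r=np.arange(.026,.044,.001)
X=np.stack([k[0]+np.cos(A)[:,None]*r,k[1]+np.sin(A)[:,None]*r,np.full((len(A),len(r)),.046)],-1)
m=proj(w,X.reshape(-1,3),s).reshape(len(A),len(r),2).astype(np.float32)
v=cv2.remap(g,m[...,0],m[...,1],1).mean(1);v=np.clip(v-np.median(v)-15,0,None);print('line deg',(v*np.degrees(A)).sum()/v.sum(),v.max())
E
```

```text
[0.52742529 0.07290492 0.19330642] [179.82551652   0.67007315 160.27313983] [-0.07564847 -1.30210554] 0.08579220068523193
wing top 739 [ 0.51054584 -0.05011432  0.13303407] ((511.68023681640625, -53.14513397216797), (9.977871894836426, 56.38581848144531), 19.678789138793945) 0.13338131063392206
[-0.0563 -0.2488  0.0065]
line deg 174.20384912009357 96.43712
```

Request:
arm_command --deltas "-0.0141 -0.0622 0 0 1;-0.0141 -0.0622 0 0 1;-0.0141 -0.0622 0 0 1;-0.0141 -0.0622 0 0 1;0 0 0 0.155 1"

```text
t: 7.22
ee_pos: [0.5067, -0.0573, 0.1844]
eef_rot: [-3.14, -0.003, 2.67]
wrist_force: [0.1, 0.1, -0.5]
gripper_width: 0.0854
grip_force: 0.0
```

Request:
arm_command --deltas "0 0 0 0.155 1;0 0 0 0.155 1;0 0 0 0.155 1;0 0 0 0.155 1;0 0 0 0.155 1"

```text
t: 7.63
ee_pos: [0.5069, -0.0532, 0.1841]
eef_rot: [-3.139, -0.003, 2.061]
wrist_force: [-0.2, 0.1, -0.4]
gripper_width: 0.0852
grip_force: 0.0
```

Request:
arm_command --deltas "0 0 0 0.155 1;0 0 0 0.155 1;0 0 0 0.155 1;0 0 0 0.155 1;0 0 0 0.155 1"

```text
t: 8.05
ee_pos: [0.5069, -0.0531, 0.1841]
eef_rot: [-3.138, -0.001, 1.452]
wrist_force: [-0.1, 0.3, -0.1]
gripper_width: 0.0853
grip_force: 0.0
```

Request:
arm_command --deltas "0 0 0 0.155 1;0 0 0 0.155 1;0 0 0 0.155 1;0 0 0 0.155 1;0 0 0 0.155 1"

```text
t: 8.47
ee_pos: [0.5069, -0.0531, 0.1841]
eef_rot: [-3.138, 0.002, 0.843]
wrist_force: [-0.7, -0.7, -0.8]
gripper_width: 0.0854
grip_force: 0.0
```

Request:
arm_command --deltas "0 0 0 0.155 1;0 0 0 0.155 1;0 0 0 0.155 1;0 0 0 0.155 1;0 0 0 0.155 1"

```text
t: 8.88
ee_pos: [0.507, -0.0531, 0.1841]
eef_rot: [-3.14, 0.003, 0.235]
wrist_force: [0.3, 0.4, -0.1]
gripper_width: 0.0853
grip_force: 0.0
```

Request:
arm_command --deltas "0 0 0 0.155 1;0 0 0 0.155 1;0 0 0 0.155 1;0 0 0 0.155 1;0 0 0 0.155 1"

```text
t: 9.3
ee_pos: [0.5069, -0.0531, 0.1841]
eef_rot: [3.141, 0.004, -0.374]
wrist_force: [0.3, -0.2, -0.3]
gripper_width: 0.0852
grip_force: 0.0
```

Request:
arm_command --deltas "0 0 0 0.155 1;0 0 0 0.155 1;0 0 0 0.155 1;0 0 0 0.155 1;0 0 0 0.155 1"

```text
t: 9.72
ee_pos: [0.5069, -0.0531, 0.1841]
eef_rot: [3.139, 0.003, -0.983]
wrist_force: [-0.0, 0.0, -0.7]
gripper_width: 0.0857
grip_force: 0.0
```

```bash
cat >> h.py <<'E'
def wing(w,s,lo=.095,top=None):
    "wing top by depth: centre, direction deg, height"
    P=cloud(w,s);Z=P[...,2];m=(w['z_map']>0)&(np.hypot(P[...,0]-.512,P[...,1]+.0537)<.034)&(Z<.145)
    b=Z[m&(Z>lo)]
    if len(b)<30: print('few',len(b));return
    t=np.percentile(b,97);B=P[m&(abs(Z-t)<.004)];a=cv2.minAreaRect((B[:,:2]*1000).astype(np.float32))
    B2=B[:,:2]-B[:,:2].mean(0);v=np.linalg.svd(B2,full_matrices=False)[2][0]
    print('wing',len(B),B.mean(0).round(4),'top',np.median(B[:,2]).round(4),'rect',np.round(a[0],1),np.round(a[1],1),'dir',np.degrees(np.arctan2(v[1],v[0]))%180)
E
python3 - <<'E'
from h import *
s=sense();w=read_camera('wrist');print(s['t'],s['ee_pos'],np.degrees(s['eef_rot']),np.degrees(s['joint_pos'][[0,5]]))
wing(w,s);print(to(s,[.512,-.0537,.107]))
for d in nets.recognise(w,'clamp_bolt')[:1]:print(d)
E
```

```text
9.7167 [ 0.50693161 -0.05310026  0.18409411] [ 1.79852619e+02  1.75800048e-01 -5.63087794e+01] [-18.73752032 127.574468  ]
wing 838 [ 0.513  -0.0556  0.1335] top 0.1336 rect [512.3 -54.1] [10.  53.5] dir 109.84594971259014
[ 0.0071 -0.0082  0.1541]
{'extent': [234.2, 162.5, 32.2, 73.1], 'confidence': 0.68}
```

Request:
arm_command --deltas "0.0071 -0.0082 0 0 1;0 0 0.03 0.1545 1;0 0 0.05 0.1545 1;0 0 0.05 0 1;0 0 0.024 0 1"

```text
t: 10.23
ee_pos: [0.5117, -0.0534, 0.1058]
eef_rot: [3.137, 0.003, -1.217]
wrist_force: [0.2, -0.5, -0.6]
gripper_width: 0.0857
grip_force: 0.0
```

Request:
arm_command --deltas "0 0 0 0 -0.67;0 0 0 0 -0.67;0 0 0 0 -0.67;0 0 0 0 -0.67;0 0 0 0 -0.67" --squeeze 20

```text
t: 10.65
ee_pos: [0.5146, -0.0544, 0.1109]
eef_rot: [-3.139, -0.002, -1.219]
wrist_force: [-0.4, 0.5, 1.2]
gripper_width: 0.0255
grip_force: 0.0
```

Request:
arm_command --deltas "0 0 0 0 -0.67;0 0 0 0 -0.67;0 0 0 0 -0.67;0 0 0 0 -0.67;0 0 0 0 -0.67"

```text
t: 11.07
ee_pos: [0.5136, -0.0541, 0.1094]
eef_rot: [-3.142, -0.0, -1.219]
wrist_force: [0.4, 0.5, -0.1]
gripper_width: 0.014
grip_force: 0.0
```

```bash
python3 - <<'E'
from h import *
s=sense();w=read_camera('wrist');print(s['t'],s['ee_pos'],np.degrees(s['eef_rot']),np.degrees(s['joint_pos'][[0,5]]),s['gripper_width'],s['grip_force'])
wing(w,s);print(to(s,[.5122,-.0538,.107]))
save(w['image'],'f.png')
E
```

```text
11.0667 [ 0.51357986 -0.05407175  0.10940061] [-1.79997983e+02 -2.53281088e-03 -6.98595015e+01] [-18.60378092 141.25610526] 0.013970978192248776 0.0
wing 301 [ 0.5167 -0.0628  0.1419] top 0.142 rect [513.8 -54.6] [40.8 23.1] dir 20.251736408093382
[-0.0015  0.0024  0.0048]
```

View pics/f.png

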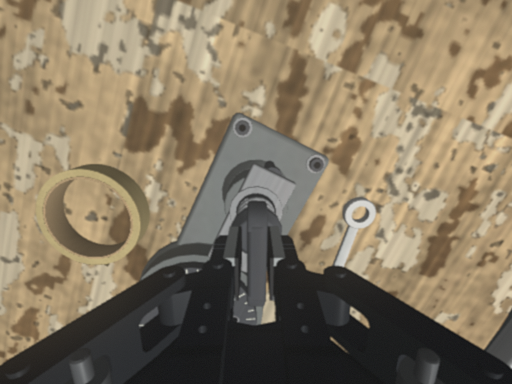

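Request:
arm_command --deltas "-0.0015 0.0024 0.004 0 -0.67;0 0 0 -0.14 -0.67;0 0 0 -0.14 -0.67;0 0 0 -0.14 -0.67;0 0 0 -0.14 -0.67"

```text
t: 11.53
ee_pos: [0.512, -0.0538, 0.1072]
eef_rot: [3.141, 0.0, -0.774]
wrist_force: [-0.5, -0.8, 0.9]
gripper_width: 0.0138
grip_force: 1.8
```

```bash
cat >> h.py <<'E'
def hgt():
    s=sense();w=read_camera('wrist');P=cloud(w,s);T=R.from_euler('xyz',s['eef_rot']).as_matrix()
    q=(P-[.5122,-.0538,0])@T;Z=P[...,2]   # tool-frame offsets from bolt axis
    m=(w['z_map']>0)&(abs(q[...,1])<.010)&(q[...,0]>.014)&(q[...,0]<.036)&(Z>.08)&(Z<.145)
    z=Z[m];h,e=np.histogram(z,bins=np.arange(.08,.146,.001))
    B=P[m&(Z>np.percentile(z,90)-.004)]
    c=q[m&(Z>np.percentile(z,90)-.004)];sl=np.polyfit(c[:,0],c[:,1],1)
    print('t',s['t'],'tcp',s['ee_pos'].round(4),'yaw',np.degrees(s['eef_rot'][2]).round(1),'q6',np.degrees(s['joint_pos'][5]).round(1),'top p50/90/98',np.percentile(z,[50,90,98]).round(4),len(z),'tilt in fork',np.degrees(np.arctan(sl[0])).round(1),'y@22',np.polyval(sl,.022).round(4),'F',s['wrist_force'].round(1),s['ft_torque'].round(3),s['gripper_width'].round(4))
    return s,w
E
python3 -c "from h import *;hgt()"
```

```text
Traceback (most recent call last):
  File "h.py", line 38, in hgt
    print('t',s['t'],'tcp',s['ee_pos'].round(4),'yaw',np.degrees(s['eef_rot'][2]).round(1),'q6',np.degrees(s['joint_pos'][5]).round(1),'top p50/90/98',np.percentile(z,[50,90,98]).round(4),len(z),'tilt in fork',np.degrees(np.arctan(sl[0])).round(1),'y@22',np.polyval(sl,.022).round(4),'F',s['wrist_force'].round(1),s['ft_torque'].round(3),s['gripper_width'].round(4))
                                                                                                                                                                                                                                                                                                                                                  ^^^^^^^^^^^^^^^^^^^^^^^^
AttributeError: 'float' object has no attribute 'round'
```

```bash
sed -i "s/,s\['gripper_width'\].round(4))/,round(float(s['gripper_width']),4))/" h.py; python3 -c "from h import *;hgt()"
```

```text
t 11.5833 tcp [ 0.512  -0.0537  0.1072] yaw -44.2 q6 115.5 top p50/90/98 [0.1323 0.1344 0.135 ] 939 tilt in fork 7.7 y@22 0.0036 F [ 0.5 -0.6  0.3] [-0.013 -0.038  0.016] 0.0141
```

Request:
arm_command --deltas "0 0 0 -0.14 -0.67;0 0 0 -0.14 -0.67;0 0 0 -0.14 -0.67;0 0 0 -0.14 -0.67;0 0 0 0 -0.67"

```text
t: 12.05
ee_pos: [0.5121, -0.0538, 0.1073]
eef_rot: [-3.142, 0.0, -0.341]
wrist_force: [-0.1, -0.1, 0.2]
gripper_width: 0.0143
grip_force: 0.0
```

```bash
python3 -c "from h import *;hgt()"
```

```text
t 12.05 tcp [ 0.5121 -0.0538  0.1073] yaw -19.5 q6 90.9 top p50/90/98 [0.1326 0.1348 0.1354] 937 tilt in fork 6.8 y@22 0.0036 F [-0.1 -0.1  0.2] [-0.02  -0.023 -0.011] 0.0143
```

Request:
arm_command --deltas "0 0 0 -0.14 -0.67;0 0 0 -0.14 -0.67;0 0 0 -0.14 -0.67;0 0 0 0 -0.67;0 0 0 0 -0.67"

```text
t: 12.52
ee_pos: [0.5121, -0.0537, 0.1072]
eef_rot: [-3.141, 0.0, -0.015]
wrist_force: [-0.0, -0.3, 0.1]
gripper_width: 0.0139
grip_force: 0.0
```

```bash
python3 -c "from h import *;hgt()"
```

```text
t 12.5167 tcp [ 0.5121 -0.0537  0.1072] yaw -0.9 q6 72.3 top p50/90/98 [0.1331 0.135  0.1356] 884 tilt in fork 4.7 y@22 0.002 F [-0.  -0.3  0.1] [-0.04   0.048 -0.048] 0.0139
```

Request:
arm_command --deltas "0 0 0 -0.14 -0.67;0 0 0 -0.14 -0.67;0 0 0 0 -0.67;0 0 0 0 -0.67;0 0 0 0 -0.67"

```text
t: 12.98
ee_pos: [0.5122, -0.0537, 0.1073]
eef_rot: [-3.142, 0.0, 0.206]
wrist_force: [0.2, 0.6, -0.2]
gripper_width: 0.0141
grip_force: 0.0
```

```bash
python3 -c "from h import *;hgt()"
```

```text
t 12.9833 tcp [ 0.5122 -0.0537  0.1073] yaw 11.8 q6 59.6 top p50/90/98 [0.1255 0.1276 0.1283] 814 tilt in fork 7.2 y@22 0.0035 F [ 0.2  0.6 -0.2] [ 0.014 -0.013  0.013] 0.0141
```

Request:
arm_command --deltas "0 0 0 0.08 1;0 0 0 0 1;0 0 0 0 1;0 0 0 0 1;0 0 0 0 1"

```text
t: 13.45
ee_pos: [0.5122, -0.0538, 0.1074]
eef_rot: [3.142, -0.0, 0.147]
wrist_force: [-0.4, 0.2, 1.2]
gripper_width: 0.0737
grip_force: 0.0
```

Request:
arm_command --deltas "0 0 0 -0.157 1;0 0 0 -0.157 1;0 0 0 -0.157 1;0 0 0 -0.157 1;0 0 0 -0.157 1"

```text
t: 13.87
ee_pos: [0.5122, -0.0538, 0.1074]
eef_rot: [3.142, -0.0, 0.77]
wrist_force: [0.6, -1.5, -0.2]
gripper_width: 0.0854
grip_force: 0.0
```

Request:
arm_command --deltas "0 0 0 -0.157 1;0 0 0 -0.157 1;0 0 0 -0.157 1;0 0 0 -0.157 1;0 0 0 -0.157 1"

```text
t: 14.28
ee_pos: [0.5122, -0.0538, 0.1074]
eef_rot: [3.142, 0.0, 1.387]
wrist_force: [-0.2, 0.1, -0.1]
gripper_width: 0.0854
grip_force: 0.0
```

Request:
arm_command --deltas "0 0 0 -0.157 1;0 0 0 -0.157 1;0 0 0 -0.157 1;0 0 0 -0.157 1;0 0 0 -0.157 1"

```text
t: 14.7
ee_pos: [0.5122, -0.0538, 0.1073]
eef_rot: [-3.142, 0.0, 2.003]
wrist_force: [0.0, -0.4, 0.2]
gripper_width: 0.0855
grip_force: 0.0
```

Request:
arm_command --deltas "0 0 0 -0.157 1;0 0 0 -0.157 1;0 0 0 -0.157 1;0 0 0 -0.157 1;0 0 0 -0.157 1"

```text
t: 15.12
ee_pos: [0.5122, -0.0538, 0.1073]
eef_rot: [3.142, 0.0, 2.62]
wrist_force: [0.3, -0.9, -0.3]
gripper_width: 0.0853
grip_force: 0.0
```

Request:
arm_command --deltas "0 0 0 -0.157 1;0 0 0 -0.157 1;0 0 0 -0.157 1;0 0 0 -0.157 1;0 0 0 -0.157 1"

```text
t: 15.53
ee_pos: [0.5122, -0.0538, 0.1074]
eef_rot: [-3.142, 0.0, -3.047]
wrist_force: [0.4, -0.1, -0.3]
gripper_width: 0.0852
grip_force: 0.0
```

```bash
python3 -c "
from h import *
s,w=hgt();wing(w,s,.11);print(to(s,[.5122,-.0538,.099]))"
```

```text
t 15.5333 tcp [ 0.5122 -0.0538  0.1074] yaw -174.6 q6 -114.0 top p50/90/98 [0.1258 0.1278 0.1284] 775 tilt in fork 3.3 y@22 0.0007 F [ 0.4 -0.1 -0.3] [-0.045  0.022 -0.018] 0.0852
wing 1711 [ 0.5093 -0.0544  0.1271] top 0.1272 rect [511.3 -54.3] [52.6 10. ] dir 2.2566977991119117
[ 0.     -0.0001  0.0167]
```

Request:
arm_command --deltas "0 0 0.0165 0.05 -0.67;0 0 0 0 -0.67;0 0 0 0 -0.67;0 0 0 0 -0.67;0 0 0 0 -0.67"

```text
t: 16.0
ee_pos: [0.5124, -0.0538, 0.0994]
eef_rot: [-3.141, 0.001, -3.093]
wrist_force: [-0.6, -0.6, 0.5]
gripper_width: 0.0257
grip_force: 0.0
```

Request:
arm_command --deltas "0 0 0 0 -0.67;0 0 0 0 -0.67;0 0 0 0 -0.67;0 0 0 0 -0.67;0 0 0 0 -0.67"

```text
t: 16.42
ee_pos: [0.5122, -0.0538, 0.0992]
eef_rot: [-3.142, 0.0, -3.093]
wrist_force: [-0.2, -0.4, -0.5]
gripper_width: 0.0144
grip_force: 0.0
```

Request:
arm_command --deltas "0 0 0.0003 0.157 -0.67;0 0 0.0003 0.157 -0.67;0 0 0.0003 0.157 -0.67;0 0 0.0003 0.157 -0.67;0 0 0.0003 0.157 -0.67"

```text
t: 16.83
ee_pos: [0.5122, -0.0538, 0.0983]
eef_rot: [-3.141, -0.0, 2.568]
wrist_force: [-0.7, -0.9, -0.2]
gripper_width: 0.0142
grip_force: 1.0
```

```bash
python3 -c "
from h import *
hgt()"
```

```text
t 16.8333 tcp [ 0.5122 -0.0538  0.0983] yaw 147.1 q6 -75.8 top p50/90/98 [0.1247 0.1271 0.1277] 949 tilt in fork -8.8 y@22 -0.0042 F [-0.7 -0.9 -0.2] [-0.091  0.059 -0.04 ] 0.0142
```

Request:
arm_command --deltas "0 0 0.0003 0.157 -0.67;0 0 0.0003 0.157 -0.67;0 0 0.0003 0.157 -0.67;0 0 0.0003 0.157 -0.67;0 0 0.0003 0.157 -0.67"

```text
t: 17.3
ee_pos: [0.5121, -0.0538, 0.0976]
eef_rot: [-3.141, -0.0, 1.954]
wrist_force: [0.1, 0.3, 0.4]
gripper_width: 0.0138
grip_force: 1.4
```

Request:
arm_command --deltas "0 0 0.0003 0.157 -0.67;0 0 0.0003 0.157 -0.67;0 0 0.0003 0.157 -0.67;0 0 0.0003 0.157 -0.67;0 0 0.0003 0.157 -0.67"

```text
t: 17.72
ee_pos: [0.5121, -0.0537, 0.0968]
eef_rot: [-3.141, 0.0, 1.338]
wrist_force: [-0.5, -0.1, -0.5]
gripper_width: 0.0138
grip_force: 1.4
```

Request:
arm_command --deltas "0 0 0.0003 0.157 -0.67;0 0 0.0003 0.157 -0.67;0 0 0.0003 0.157 -0.67;0 0 0.0003 0.157 -0.67;0 0 0.0003 0.157 -0.67"

```text
t: 18.13
ee_pos: [0.5121, -0.0537, 0.096]
eef_rot: [-3.141, 0.0, 0.721]
wrist_force: [0.6, -0.4, 0.1]
gripper_width: 0.0146
grip_force: 1.5
```

Request:
arm_command --deltas "0 0 0.0003 0.157 -0.67;0 0 0.0003 0.157 -0.67;0 0 0.0003 0.157 -0.67;0 0 0.0003 0.157 -0.67;0 0 0.0003 0.157 -0.67"

```text
t: 18.55
ee_pos: [0.5121, -0.0538, 0.0953]
eef_rot: [-3.142, 0.0, 0.105]
wrist_force: [-0.2, 0.7, -0.7]
gripper_width: 0.0139
grip_force: 1.0
```

Request:
arm_command --deltas "0 0 0.0003 0.157 -0.67;0 0 0.0003 0.157 -0.67;0 0 0.0003 0.157 -0.67;0 0 0.0003 0.157 -0.67;0 0 0.0003 0.157 -0.67"

```text
t: 18.97
ee_pos: [0.5121, -0.0537, 0.0945]
eef_rot: [3.141, 0.0, -0.512]
wrist_force: [-0.8, 0.2, -0.0]
gripper_width: 0.014
grip_force: 1.3
```

Request:
arm_command --deltas "0 0 0.0003 0.157 -0.67;0 0 0.0003 0.157 -0.67;0 0 0.0003 0.157 -0.67;0 0 0.0003 0.157 -0.67;0 0 0.0003 0.157 -0.67"

```text
t: 19.38
ee_pos: [0.5121, -0.0538, 0.0938]
eef_rot: [3.141, 0.0, -1.128]
wrist_force: [0.3, 0.1, -0.6]
gripper_width: 0.0142
grip_force: 1.2
```

```bash
python3 -c "
from h import *
hgt()"
```

```text
t 19.3833 tcp [ 0.5121 -0.0538  0.0938] yaw -64.7 q6 136.0 top p50/90/98 [0.1201 0.1224 0.123 ] 988 tilt in fork -8.0 y@22 -0.0036 F [ 0.3  0.1 -0.6] [-0.017  0.038 -0.036] 0.0142
```

Request:
arm_command --deltas "0 0 0 -0.1 1;0 0 0 0 1;0 0 0 0 1;0 0 0 0 1;0 0 0 0 1"

```text
t: 19.85
ee_pos: [0.5122, -0.0538, 0.0939]
eef_rot: [-3.142, -0.0, -1.046]
wrist_force: [1.1, 0.3, -0.2]
gripper_width: 0.0737
grip_force: 0.0
```

Request:
arm_command --deltas "0 0 0 -0.157 1;0 0 0 -0.157 1;0 0 0 -0.157 1;0 0 0 -0.157 1;0 0 0 -0.157 1"

```text
t: 20.27
ee_pos: [0.5122, -0.0538, 0.0939]
eef_rot: [3.142, -0.0, -0.424]
wrist_force: [-0.5, -0.1, 0.1]
gripper_width: 0.0852
grip_force: 0.0
```

Request:
arm_command --deltas "0 0 0 -0.157 1;0 0 0 -0.157 1;0 0 0 -0.157 1;0 0 0 -0.157 1;0 0 0 -0.157 1"

```text
t: 20.68
ee_pos: [0.5122, -0.0538, 0.0938]
eef_rot: [-3.142, -0.0, 0.193]
wrist_force: [0.5, -0.7, 0.8]
gripper_width: 0.0854
grip_force: 0.0
```

Request:
arm_command --deltas "0 0 0 -0.157 1;0 0 0 -0.157 1;0 0 0 -0.157 1;0 0 0 -0.157 1;0 0 0 -0.157 1"

```text
t: 21.1
ee_pos: [0.5122, -0.0538, 0.0939]
eef_rot: [3.142, -0.0, 0.809]
wrist_force: [-0.4, -0.4, 0.2]
gripper_width: 0.0854
grip_force: 0.0
```

Request:
arm_command --deltas "0 0 0 -0.157 1;0 0 0 -0.157 1;0 0 0 -0.157 1;0 0 0 -0.157 1;0 0 0 -0.157 1"

```text
t: 21.52
ee_pos: [0.5122, -0.0538, 0.0939]
eef_rot: [3.142, 0.0, 1.426]
wrist_force: [-0.2, -1.1, 0.3]
gripper_width: 0.0857
grip_force: 0.0
```

Request:
arm_command --deltas "0 0 0 -0.157 1;0 0 0 -0.157 1;0 0 0 -0.157 1;0 0 0 -0.157 1;0 0 0 -0.157 1"

```text
t: 21.93
ee_pos: [0.5122, -0.0538, 0.0938]
eef_rot: [3.142, 0.0, 2.042]
wrist_force: [0.4, -0.1, 0.1]
gripper_width: 0.0856
grip_force: 0.0
```

Request:
arm_command --deltas "0 0 0 -0.15 1;0 0 0 0 1;0 0 0 0 -0.67;0 0 0 0 -0.67;0 0 0 0 -0.67"

```text
t: 22.35
ee_pos: [0.5122, -0.0538, 0.0938]
eef_rot: [-3.142, 0.0, 2.152]
wrist_force: [0.3, -0.1, 0.3]
gripper_width: 0.0515
grip_force: 0.0
```

Request:
arm_command --deltas "0 0 0 0 -0.67;0 0 0 0 -0.67;0 0 0 0 -0.67;0 0 0 0 -0.67;0 0 0 0 -0.67"

```text
t: 22.77
ee_pos: [0.5122, -0.0538, 0.0938]
eef_rot: [-3.142, -0.0, 2.154]
wrist_force: [-0.1, 0.1, 0.6]
gripper_width: 0.0144
grip_force: 0.0
```

```bash
python3 -c "
from h import *
hgt()"
```

```text
t 22.7667 tcp [ 0.5122 -0.0538  0.0938] yaw 123.4 q6 -52.0 top p50/90/98 [0.1205 0.1223 0.1229] 846 tilt in fork -0.7 y@22 -0.0005 F [-0.1  0.1  0.6] [-0.003 -0.047 -0.01 ] 0.0144
```

Request:
arm_command --deltas "0 0 0.0003 0.155 -0.67;0 0 0.0003 0.155 -0.67;0 0 0.0003 0.155 -0.67;0 0 0.0003 0.155 -0.67;0 0 0.0003 0.155 -0.67"

```text
t: 23.23
ee_pos: [0.5122, -0.0539, 0.0931]
eef_rot: [-3.142, 0.0, 1.539]
wrist_force: [-1.0, -1.0, -0.6]
gripper_width: 0.0141
grip_force: 1.1
```

Request:
arm_command --deltas "0 0 0.0003 0.155 -0.67;0 0 0.0003 0.155 -0.67;0 0 0.0003 0.155 -0.67;0 0 0.0003 0.155 -0.67;0 0 0.0003 0.155 -0.67"

```text
t: 23.65
ee_pos: [0.5122, -0.0539, 0.0924]
eef_rot: [3.142, 0.0, 0.931]
wrist_force: [-0.6, 0.2, -0.6]
gripper_width: 0.0139
grip_force: 1.4
```

Request:
arm_command --deltas "0 0 0.0003 0.155 -0.67;0 0 0.0003 0.155 -0.67;0 0 0.0003 0.155 -0.67;0 0 0.0003 0.155 -0.67;0 0 0.0003 0.155 -0.67"

```text
t: 24.07
ee_pos: [0.512, -0.0538, 0.0915]
eef_rot: [3.142, 0.001, 0.322]
wrist_force: [0.2, -0.0, 0.6]
gripper_width: 0.014
grip_force: 1.5
```

Request:
arm_command --deltas "0 0 0.0003 0.155 -0.67;0 0 0 0.155 -0.67;0 0 0 0.155 -0.67;0 0 0 0 -0.67;0 0 0 0 -0.67"

```text
t: 24.48
ee_pos: [0.5122, -0.0538, 0.0915]
eef_rot: [-3.142, -0.0, -0.034]
wrist_force: [0.2, -0.2, 0.1]
gripper_width: 0.014
grip_force: 0.0
```

```bash
python3 -c "
from h import *
hgt()"
```

```text
t 24.4833 tcp [ 0.5122 -0.0538  0.0915] yaw -2.0 q6 73.3 top p50/90/98 [0.1176 0.1197 0.1204] 910 tilt in fork -6.3 y@22 -0.0026 F [ 0.2 -0.2  0.1] [ 0.038  0.03  -0.016] 0.014
```

Request:
arm_command --deltas "0 0 0 0 -1;0 0 0 0 -1;0 0 0 0 -1;0 0 0 0 -1;0 0 0 0 -1" --squeeze 25

```text
t: 24.95
ee_pos: [0.5123, -0.0538, 0.0915]
eef_rot: [3.141, -0.0, -0.037]
wrist_force: [0.4, 0.3, -0.1]
gripper_width: 0.0096
grip_force: 28.9
```

Request:
arm_command --deltas "0 0 0 0 -1;0 0 0 0 -1;0 0 0 0 -1;0 0 0 0 -1;0 0 0 0 -1"

```text
t: 25.37
ee_pos: [0.5123, -0.0538, 0.0915]
eef_rot: [3.142, -0.0, -0.037]
wrist_force: [0.6, 0.3, 0.6]
gripper_width: 0.0097
grip_force: 28.9
```

```bash
python3 - <<'E'
from h import *
s,w=hgt();print(s['grip_force'])
c=read_camera('scene');a=w['image']
b=read_camera('side')
k=np.array([.5253,.0735])
x,y=proj(c,[[.5,.03,.07]])[0].astype(int);i1=cv2.resize(c['image'][y-45:y+45,x-60:x+60],(400,300),interpolation=2)
x,y=proj(b,[[.5,.03,.07]])[0].astype(int);i2=cv2.resize(b['image'][y-60:y+60,x-80:x+80],(400,300),interpolation=2)
save(np.hstack([cv2.resize(a,(400,300)),np.zeros((300,0,3),np.uint8),i2]),'g1.png')
save(np.vstack([np.hstack([cv2.resize(a,(400,300)),i2]),np.hstack([i1,i1])]),'g.png')
for n,P in (('side',b),('scene',c),('wrist',w)):
    for th in ('wrench','paint_can','masking_roll'):
        Q=cloud(P,s)
        for d in nets.recognise(P,th)[:1]:
            u,v,ww,h=d['extent'];print(n,th,round(d['confidence'],2),Q[min(int(v+h/2),383),min(int(u+ww/2),511)].round(3))
E
```

```text
t 25.3667 tcp [ 0.5123 -0.0538  0.0915] yaw -2.1 q6 73.5 top p50/90/98 [0.1176 0.1196 0.1202] 869 tilt in fork -0.6 y@22 0.0002 F [0.6 0.3 0.6] [ 0.048 -0.082  0.037] 0.0097
28.891287446022034
side wrench 0.89 [ 0.395  0.001 -0.001]
side paint_can 0.74 [0.58  0.226 0.063]
side masking_roll 0.61 [ 0.651  0.002 -0.003]
scene wrench 0.86 [ 0.405 -0.005  0.008]
scene paint_can 0.48 [0.57  0.194 0.073]
scene masking_roll 0.89 [ 0.626 -0.016  0.025]
wrist wrench 0.62 [ 0.53  -0.042  0.168]
wrist masking_roll 0.61 [ 0.635  0.029 -0.002]
```

View pics/g.png

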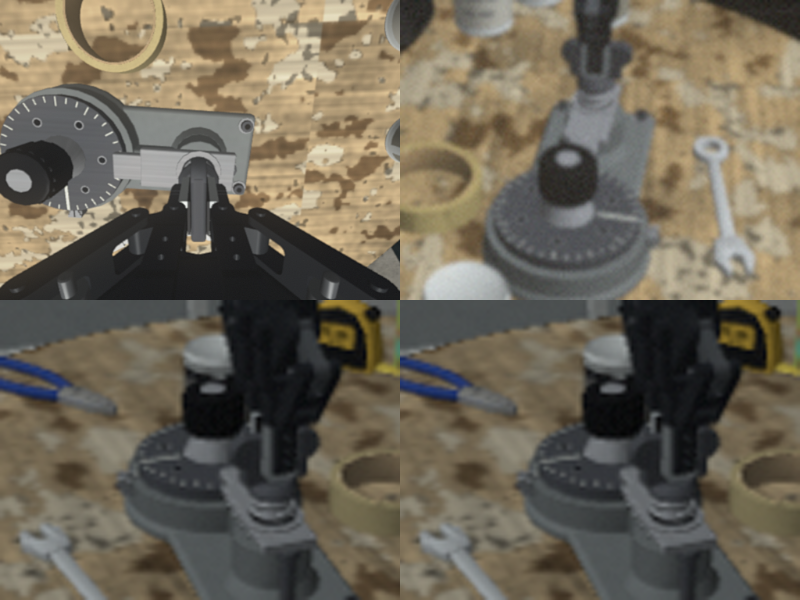

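The wrist view (top left) shows the wing held between the fingers at about (200,215). In the side view the long line at (640,218) points to the pointer at (655,237), and the wrench, can and roll have not moved. The bolt sank 8.0 mm during the forward turning, which is one turn.

```bash
python3 -c "
from rig import ticket
print(ticket.sign_off())"
```

```text
the job is handed in; nothing more can be done
None
```

The job is handed in at about 25 s: the dial's long line sits on the pointer (within about 0.3° when measured), the bolt dropped one thread (about 7.5 mm) and then went forward about one turn (sank 8.0 mm), and the wing is still gripped at 29 N with the wrench, can and roll undisturbed; no verdict was returned.

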